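# Tap the pegs of a breadboard end home in order

## Task

Close up the panel's end joint: with the tips of the closed fingers, tap the three wooden pegs that stand out of its end piece down flush with the board, first the thick round one, then the flat oblong one, and last the thin round one. Go gently, do not grip or pull the pegs or press hard on the wood, finish each peg before starting on the next, and leave the plane, try square, mallet and jar where they are.

Things in the scene. Friction and masses are not known exactly. Their poses are not given: they have to be found in the camera images.
- board: wooden panel lying flat, held fixed to the bench between four steel bench dogs (22 mm square, 24 mm tall, lower than the board). 30 mm thick. Along its end nearest the robot runs a dark end piece, 70 mm (x) by 300 mm (y), with the three pegs in one row along its centre line; the rest of the panel (200 mm long) extends to +x. Origin: underside of the board, at the middle of the end piece; x along the panel away from the end piece, z up
- thick_hole: the mouth of the hole of the thick round wooden peg, 28 mm in diameter; fixed in the board. Origin at the board's top surface, on the peg's axis, z up, x and y as the board's. The pegs' places are 85 mm apart; which peg stands in which place changes
- thick_top (a point): centre of the top face of the thick round wooden peg, 28 mm in diameter; it moves down with the peg
- thick_peg (a joint): how far down the thick round wooden peg, 28 mm in diameter is, in m: it stands 16 mm minus this value above the board; starts at 0 to 0.005, 0.016 is flush with the board, where it stops (fingertips wider than the peg then meet the rigid board as well). Slides down against a steady friction of about 5 N and stays where it is left (no spring); it could also be drawn up and out, which is wrong
- flat_hole: the mouth of the hole of the flat oblong wooden peg, 40 x 12 mm in plan (long along its x); fixed in the board. Origin at the board's top surface, on the peg's axis, z up, x and y as the board's. The pegs' places are 85 mm apart; which peg stands in which place changes
- flat_top (a point): centre of the top face of the flat oblong wooden peg, 40 x 12 mm in plan (long along its x); it moves down with the peg
- flat_peg (a joint): how far down the flat oblong wooden peg, 40 x 12 mm in plan (long along its x) is, in m: it stands 16 mm minus this value above the board; starts at 0 to 0.005, 0.016 is flush with the board, where it stops (fingertips wider than the peg then meet the rigid board as well). Slides down against a steady friction of about 5 N and stays where it is left (no spring); it could also be drawn up and out, which is wrong
- thin_hole: the mouth of the hole of the thin round wooden peg, 14 mm in diameter; fixed in the board. Origin at the board's top surface, on the peg's axis, z up, x and y as the board's. The pegs' places are 85 mm apart; which peg stands in which place changes
- thin_top (a point): centre of the top face of the thin round wooden peg, 14 mm in diameter; it moves down with the peg
- thin_peg (a joint): how far down the thin round wooden peg, 14 mm in diameter is, in m: it stands 16 mm minus this value above the board; starts at 0 to 0.005, 0.016 is flush with the board, where it stops (fingertips wider than the peg then meet the rigid board as well). Slides down against a steady friction of about 5 N and stays where it is left (no spring); it could also be drawn up and out, which is wrong
- plane: small block plane, steel, 160 x 48 mm, 55 mm tall, standing loose on the panel. Origin: centre of the sole. Leave alone
- square: try square lying loose on the panel: wooden stock 100 x 22 x 16 mm along its x, steel blade 22 x 130 mm to its +y. Origin: centre of the stock's underside. Leave alone
- mallet: wooden mallet lying on the bench: head 65 x 110 x 65 mm, handle 28 mm thick, reaching to -x as far as 220 mm from the origin. Origin: under the centre of the head. Leave alone
- jar: closed jar, 68 mm in diameter, 85 mm tall, standing on the bench. Origin: centre of its underside. Leave alone

How it is judged:
On the way, in this order (a step that is already met when the one before it is completed fails the run):
1. the thick round peg is down, within 4 mm of flush (value of joint thick_peg above 0.012 m), for 0.2 s.
2. then the flat oblong peg is down, within 4 mm of flush (value of joint flat_peg above 0.012 m), for 0.2 s.
3. then the thin round peg is down, within 4 mm of flush (value of joint thin_peg above 0.012 m), for 0.2 s.
At the end, for the whole second after the job is handed in: All three pegs stand no more than 4 mm above the board (joint values above 0.012), and the plane, try square, mallet and jar rest within 25 mm of where they began (value of joint each of thick_peg, flat_peg, thin_peg above 0.012 m and distance of each of plane, square, mallet, jar from where it was at the start of the episode below 0.025 m and linear speed of each of plane, square, mallet, jar below 0.02 m/s); the robot touches nothing.
It fails at once if the flat peg is tapped down before the thick round peg is home (value of joint flat_peg above 0.009 m and not (value of joint thick_peg above 0.012 m)).
It fails at once if the thin round peg is tapped down before the flat peg is home (value of joint thin_peg above 0.009 m and not (value of joint flat_peg above 0.012 m)).
It fails at once if a peg is drawn up out of its hole (value of joint any of thick_peg, flat_peg, thin_peg below -0.003 m).
It fails at once if a peg or the board is pressed hard (more than 60 N from the robot) (contact force between any of thick_hole, flat_hole, thin_hole and anything else above 60 N or contact force between board and the fingers above 60 N or contact force between board and the arm above 60 N).
It fails at once if the plane, try square, mallet or jar is shifted more than 25 mm or lifted (distance of any of plane, square, mallet, jar from where it was at the start of the episode above 0.025 m).
It also fails if it takes over 45 s, if anything falls off the work surface, if the arm or the gripper's body presses on something with over 40 N, if the wrist force passes 120 N, or if a joint passes its speed limit or range.

## Robot

A 6-joint arm with a two-finger parallel gripper is mounted at the origin on the work surface. World frame = base frame: x ahead of the robot, y to its left, z up, the work surface at z = 0. Lengths are in m, angles in rad, forces in N, time in s.
With the tool pointing down it reaches from about 0.275 to 1 m from the base axis. Payload 8.4 kg.
Tool frame: the origin (TCP) lies on the centre line of the jaws, within the pads' length; the fingertips stand 11 mm ahead of it and the grasp point (between the pads) lies 8 mm behind it; z points along the fingers, y is the line along which they close (so a half turn about z gives the same grasp; the last joint's range is limited). The gripper opens to 85 mm and grips with 20 to 120 N. Pads are 22 mm wide; open, the fingers measure 114 mm over their backs; the gripper's body (76 mm by 85 mm) begins 54 mm behind the grasp point. The pads swing forward as they close: fully open they stand 13 mm farther back than shut.
Start: joints at [-1.19, 0.353, 1.633, -0, 1.155, -0.002], TCP at [0.233, -0.58, 0.242] pointing down, gripper open.
Joint ranges: [-2.63, 2.63], [-0.92, 2.1], [0.06, 2.66], [-1.3, 4.44], [0, 2.69], [-3.02, 3.02]. Speed limits (rad/s): [2.22, 2.22, 2.79, 3.14, 3.14, 3.14].

## Interface

Orientations are given as a rotation vector (axis times angle).
In Python, from station import ctrl, viewer, ticket gives the robot as it stands.
- The arm moves only by the tool drive_tool, never from a script. Its argument "motion" is a list that holds one entry, the list of rows, each a list of 6 numbers: the shift along the tool's x, y, z normalised to -1 to 1, where 1 is 0.25 m, then the turn, a rotation vector about the tool's x, y, z normalised to -1 to 1, where 1 is 120 degrees. A call has 1 to 10 rows; each row is the pose to reach, as a shift and turn from the pose commanded when the call began, along the tool's axes at that moment; what a row does not reach only later rows make up. A row lasts 1/8 s, in which the tool goes at most 62.5 mm and 10.7 degrees, less where a joint would pass 70% of its speed; a pose out of reach is approached as far as the arm can. A call with a number of a shift or a turn outside -1 to 1 is refused whole. A call with a gripper value outside its range is refused whole. "fingers" is the closure, from -1 (fully open) to 1 (shut), set as the call begins (left out, the last holds). The fingers move at their own pace and stop on an object; the grip force is fixed at half the most. Time passes only in rows, so rows that repeat a pose let the fingers close. It gives the time, the measured TCP pose, the force, the opening and the grip force at its end, in the units of the state.
- ctrl.state(): the state, without advancing time (a new reading comes with each control period).
- viewer.read_camera(name): name is "side" or "top"; returns a dict with "color" (400x640x3 uint8, blue, green, red), "mtx" (3x3 intrinsics, pixels), "D" ([k1, k2, p1, p2, k3] as OpenCV has them; the pictures are not rectified), "xyz" and "rotation" of the camera in the world. Camera axes: x right, y up, looking along -z (the intrinsics and any distortion apply to the point x, -y, -z); pixel columns grow to the right and rows downward; lengths in m; the calibration is good to about 2 mm. A picture is of the moment at which its call begins. There is no depth.
- ticket.sign_off(): hands the job in; it is judged then, once.
Trained networks look in a picture, given as the dict that the camera call returned (one of the last four; its "shot" number tells which), for a name from the list of things; names that differ only in an ending like _2 or _b are one class to them, and where a whole thing is asked for, a point or a joint stands for the part that bears it (a point fixed in the world has none). Each returns a list of dicts, best first, with "p" (0 to 1); they miss things now and then, are a little off and sometimes report something else, mostly with a low value. They report only what shows in the picture. A call takes as long as a camera call.
- viewer.boxes_of(target, picture): "rect" ([left, top, right, bottom] in pixels, round what is visible of it).
- viewer.pinpoint(target, picture): "position" ([column, row] in pixels: a listed point, or the origin of a listed thing).
The state is a dict: "time": time; "joint_positions": joint angles; "qvel": joint speeds; "tau": joint torques, N m; "tool_pos": TCP position; "tcp_rot": TCP orientation; "contact_force": force on the tool from outside, world axes, zero at the start; "torque": the same for the moment, N m; "gripper_width": finger opening in m; "grip_force": force on a finger pad.
Only numpy, scipy, OpenCV 4.12 (cv2) and the standard library are available. Lean on these libraries where they do the work, as an engineer would, in place of code of your own. Each camera call takes 0.05 s, during which the arm holds its last target. There are 200 camera calls.

## Working session

There is one attempt and no reset: what is moved stays moved. The work goes in short steps, Python scripts to look and compute and a tool call to move; the robot and the scene stay as the last step left them, time stands still between calls to the robot, and variables do not carry over. Pictures are saved under pics/ and viewed, at most 10 in all, crops included, and the job is handed in when it is done.

Besides the shell and the picture viewer there is one more tool, called after "Request:" as name(argument=value, ...), one argument or row to a line, values as JSON. drive_tool: Moves the arm, as the interface text tells. Its arguments: {"type":"object","properties":{"motion":{"type":"array","items":{"type":"array","items":{"type":"array","items":{"type":"number"}}}},"fingers":{"type":"number"}},"required":["motion"]}

```bash
mkdir -p pics; cat > h.py <<'E'
import numpy as np, cv2
from scipy.spatial.transform import Rotation as R
from station import ctrl, viewer, ticket
def rot(r):
    r=np.array(r,float)
    return r if r.shape==(3,3) else R.from_rotvec(r).as_matrix() if r.size==3 else R.from_quat(r).as_matrix()
def ray(p,px):
    u=cv2.undistortPoints(np.array([[px]],float),np.array(p["mtx"],float),np.array(p["D"],float))[0,0]
    d=rot(p["rotation"])@np.array([u[0],-u[1],-1]); return np.array(p["xyz"],float),d/np.linalg.norm(d)
def onz(p,px,z):
    o,d=ray(p,px); return o+d*(z-o[2])/d[2]
def tri(rays):
    A=sum(np.eye(3)-np.outer(d,d) for o,d in rays); b=sum((np.eye(3)-np.outer(d,d))@o for o,d in rays)
    return np.linalg.solve(A,b)
E
python3 - <<'E'
from h import *
np.set_printoptions(precision=4,suppress=True)
P={n:viewer.read_camera(n) for n in("side","top")}
for n,p in P.items(): cv2.imwrite(f"pics/{n}0.png",p["color"]); print(n,p["xyz"],p["rotation"])
for t in["thick_top","flat_top","thin_top","thick_hole","flat_hole","thin_hole","board","plane","square","mallet","jar"]:
    D={n:viewer.pinpoint(t,p)[:2] for n,p in P.items()}
    for n in D:
        for d in D[n]: print(t,n,np.round(d["position"],1),round(d["p"],2),onz(P[n],d["position"],.04))
    if all(D.values()): print("  tri",tri([ray(P[n],D[n][0]["position"]) for n in D]))
s=ctrl.state(); print(s["tool_pos"],s["tcp_rot"],s["time"],s["contact_force"])
E
```

```text
side [0.0168 0.6006 0.5183] [ 0.4759 -1.2118 -2.1015]
top [0.3184 0.0315 1.1604] [ 0.1682 -0.1677 -1.6174]
thick_top side [326.4 191.6] 0.72 [ 0.5807 -0.0382  0.04  ]
thick_top side [365.2 211.1] 0.6 [ 0.4706 -0.0346  0.04  ]
thick_top top [338.2 233.3] 0.47 [ 0.4572 -0.0282  0.04  ]
  tri [0.4857 0.0025 0.0888]
flat_top side [334.5 227.4] 0.55 [0.4755 0.0541 0.04  ]
flat_top top [308.4 225.3] 0.65 [0.4822 0.0478 0.04  ]
  tri [0.4823 0.0473 0.0337]
thin_top side [299.3 239.2] 0.41 [0.4954 0.1291 0.04  ]
thin_top top [402.  229.6] 0.45 [ 0.4577 -0.1944  0.04  ]
thin_top top [272.  222.5] 0.43 [0.4946 0.1421 0.04  ]
  tri [ 0.5632 -0.1235 -0.1072]
thick_hole side [294.3 206.3] 0.63 [0.5856 0.0546 0.04  ]
thick_hole side [365.9 213.8] 0.48 [ 0.4632 -0.0275  0.04  ]
flat_hole side [332.1 230.9] 0.76 [0.4708 0.0662 0.04  ]
flat_hole top [306.2 226. ] 0.57 [0.4807 0.0536 0.04  ]
  tri [0.482  0.0536 0.0286]
thin_hole side [297.4 249. ] 0.46 [0.4764 0.1526 0.04  ]
thin_hole top [277.7 223.9] 0.52 [0.4901 0.1274 0.04  ]
  tri [0.4954 0.1308 0.0179]
board side [334.4 240.9] 0.91 [0.4463 0.0874 0.04  ]
board top [306.7 226.6] 0.69 [0.479  0.0524 0.04  ]
  tri [0.4812 0.051  0.0047]
plane side [327.4 187.8] 0.64 [ 0.5908 -0.0525  0.04  ]
plane top [350.9 181.7] 0.68 [ 0.5926 -0.0705  0.04  ]
  tri [ 0.599  -0.0688  0.0294]
square side [297.4 203. ] 0.87 [0.5906 0.0408 0.04  ]
square top [308.7 179.3] 0.6 [0.6052 0.0409 0.04  ]
  tri [0.6018 0.0375 0.0354]
mallet side [214.3 271. ] 0.79 [0.5301 0.2935 0.04  ]
mallet top [224.5 198.9] 0.88 [0.5641 0.2659 0.04  ]
  tri [0.5703 0.2717 0.0045]
jar side [412.1 197.9] 0.96 [ 0.4325 -0.1492  0.04  ]
jar side [332.6 229.9] 0.56 [0.4724 0.063  0.04  ]
jar top [406.1 227.6] 0.8 [ 0.4623 -0.2056  0.04  ]
  tri [ 0.468  -0.2141 -0.0013]
[ 0.2334 -0.5798  0.2423] [3.0842 0.5977 0.    ] 1.2 [-0.4279  0.5986  0.4546]
```

```bash
python3 - <<'E'
import cv2
a=cv2.imread("pics/side0.png")[140:300,180:460];cv2.imwrite("pics/s1.png",cv2.resize(a,(784,448),interpolation=2))
a=cv2.imread("pics/top0.png")[130:290,190:470];cv2.imwrite("pics/t1.png",cv2.resize(a,(784,448),interpolation=2))
E
```

```text
(no output)
```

View pics/s1.png

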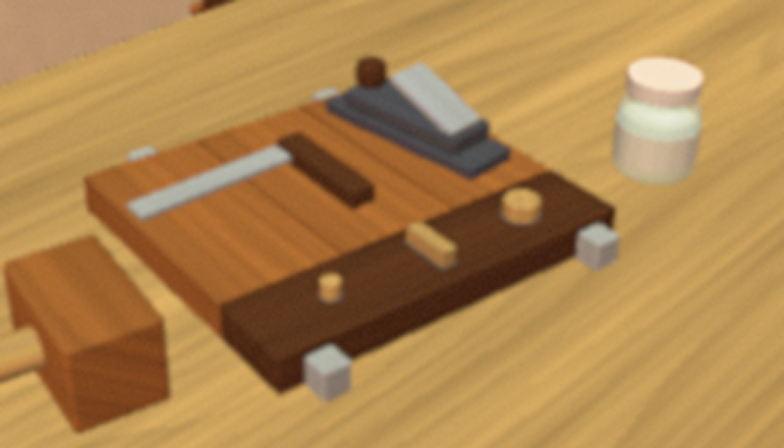

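View pics/t1.png

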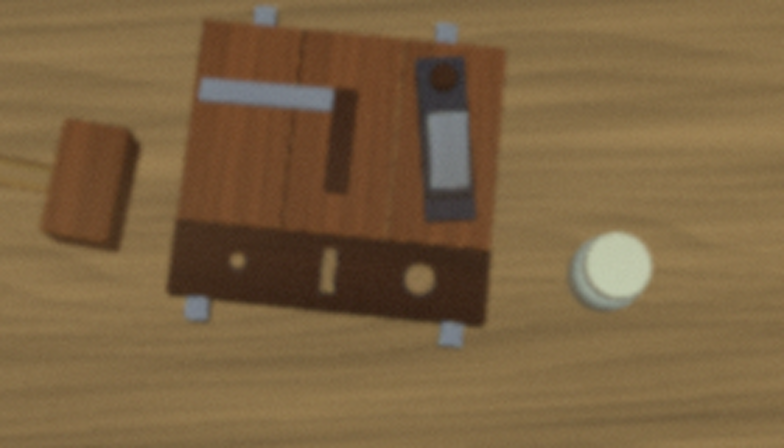

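The side view shows the thin peg top at about (298,240), the flat one at (334,226) and the thick one at (366,211). In the top view they are at (275,223), (307,226) and (340,230). The plane stands about 55 mm behind the thick peg. The networks agree for the flat and thin pegs, but thick_top is about 4 px off in the top view, and its best side-view answer is the plane.

```bash
python3 - <<'E'
from h import *
np.set_printoptions(precision=4,suppress=True)
P={n:viewer.read_camera(n) for n in("side","top")}
px={"thick":[(366,210.9),(339.6,229.6)],"flat":[(334.3,226.3),(307.5,226)],"thin":[(298.2,239.8),(274,222.8)]}
for k,(a,b) in px.items(): print(k,tri([ray(P["side"],a),ray(P["top"],b)]), onz(P["top"],b,.042),onz(P["side"],a,.042))
# board corners in top crop, at z=.03
for c in[(168,295),(485,326),(505,48),(205,20)]: print(onz(P["top"],(c[0]/2.8+190,c[1]/2.8+130),.03))
E
```

```text
thick [ 0.4665 -0.032   0.0434] [ 0.4664 -0.0323  0.042 ] [ 0.4681 -0.0337  0.042 ]
flat [0.4803 0.0499 0.0384] [0.4802 0.0502 0.042 ] [0.4763 0.0538 0.042 ]
thin [0.4923 0.1361 0.044 ] [0.4932 0.1367 0.042 ] [0.4935 0.1338 0.042 ]
[0.4652 0.2018 0.03  ]
[ 0.4207 -0.0914  0.03  ]
[ 0.6891 -0.1314  0.03  ]
[0.7339 0.1599 0.03  ]
```

Request:
drive_tool(
  motion=[
    [[0.84, -0.84, 0, 0, 0, 0], [0.84, -0.84, 0, 0, 0, 0], [0.84, -0.84, 0, 0, 0, 0], [0.84, -0.84, 0, 0, 0, 0], [0.84, -0.84, 0, 0, 0, 0], [0.84, -0.84, 0, 0, 0, 0], [0.84, -0.84, 0, 0, 0, 0]],
  ],
  fingers=1,
)

```text
time: 2.17
tool_pos: [0.35, -0.3069, 0.2426]
tcp_rot: [3.083, 0.599, 0.0]
contact_force: [-0.1, -0.0, 0.3]
gripper_width: -0.0005
grip_force: 0.0
```

Request:
drive_tool(
  motion=[
    [[0.84, -0.84, 0, 0, 0, 0], [0.84, -0.84, 0, 0, 0, 0], [0.84, -0.84, 0, 0, 0, 0], [0.84, -0.84, 0, 0, 0, 0], [0.84, -0.84, 0, 0, 0, 0], [0.84, -0.84, 0.5, 0, 0, 0], [0.84, -0.84, 0.5, 0, 0, 0], [0.84, -0.84, 0.5, 0, 0, 0], [0.84, -0.84, 0.5, 0, 0, 0], [0.84, -0.84, 0.5, 0, 0, 0]],
  ],
)

```text
time: 3.42
tool_pos: [0.4681, -0.0339, 0.1198]
tcp_rot: [3.083, 0.596, 0.007]
contact_force: [-0.7, -0.9, 1.8]
gripper_width: -0.0001
grip_force: 0.0
```

Request:
drive_tool(
  motion=[
    [[0, 0, 0.12, 0, 0, 0], [0, 0, 0.16, 0, 0, 0], [0, 0, 0.16, 0, 0, 0], [0, 0, 0.16, 0, 0, 0]],
  ],
)

```text
time: 3.92
tool_pos: [0.4669, -0.0334, 0.0783]
tcp_rot: [3.084, 0.598, 0.002]
contact_force: [-0.5, -0.3, -0.0]
gripper_width: -0.0
grip_force: 0.0
```

```bash
python3 - <<'E'
from h import *
a=viewer.read_camera("side")["color"][140:260,280:440];b=viewer.read_camera("top")["color"][160:280,260:420]
f=lambda x:cv2.resize(x,(400,300),interpolation=2)
cv2.imwrite("pics/c1.png",np.hstack([f(a),f(b)]))
E
```

```text
(no output)
```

View pics/c1.png

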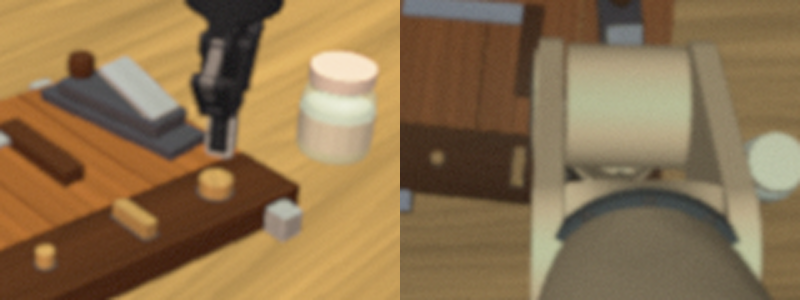

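The side view shows the closed tips at crop (220,155), directly above the thick peg at (216,180). I'll go down slowly.

Request:
drive_tool(
  motion=[
    [[0, 0, 0.04, 0, 0, 0], [0, 0, 0.07, 0, 0, 0], [0, 0, 0.08, 0, 0, 0], [0, 0, 0.09, 0, 0, 0], [0, 0, 0.1, 0, 0, 0], [0, 0, 0.11, 0, 0, 0], [0, 0, 0.12, 0, 0, 0], [0, 0, 0.13, 0, 0, 0], [0, 0, 0.13, 0, 0, 0]],
  ],
)

```text
time: 5.15
tool_pos: [0.4662, -0.0333, 0.0447]
tcp_rot: [3.084, 0.598, 0.0]
contact_force: [0.5, -0.0, -1.0]
gripper_width: 0.0001
grip_force: 0.0
```

Request:
drive_tool(
  motion=[
    [[0, 0, 0.004, 0, 0, 0], [0, 0, 0.008, 0, 0, 0]],
  ],
)

```text
time: 5.4
tool_pos: [0.4663, -0.0333, 0.0429]
tcp_rot: [3.084, 0.598, 0.0]
contact_force: [-1.3, 0.4, 5.4]
gripper_width: 0.0001
grip_force: 2.4
```

```bash
python3 - <<'E'
from h import *
a=viewer.read_camera("side")["color"][160:260,280:410]
cv2.imwrite("pics/c2.png",cv2.resize(a,(780,600),interpolation=2)); print(ctrl.state()["contact_force"],ctrl.state()["tool_pos"])
E
```

```text
[-0.82709382  0.40138761  4.27453623] [ 0.46630187 -0.03330829  0.042799  ]
```

View pics/c2.png

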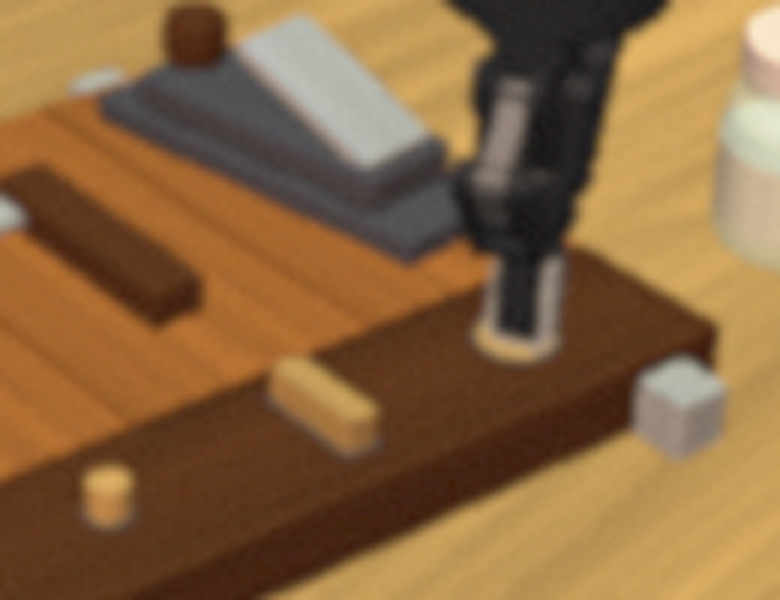

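The thick peg is now nearly flush, and the 5 N reading is its sliding friction. I'll nudge it about 0.8 mm more, lift, and go over to the flat peg.

Request:
drive_tool(
  motion=[
    [[0, 0, 0.003, 0, 0, 0], [0, 0, 0.003, 0, 0, 0]],
  ],
)

```text
time: 5.7
tool_pos: [0.4663, -0.0333, 0.0421]
tcp_rot: [3.084, 0.598, 0.0]
contact_force: [-0.3, -0.3, 3.7]
gripper_width: -0.0002
grip_force: 1.8
```

Request:
drive_tool(
  motion=[
    [[0, 0, -0.06, 0, 0, 0], [0, 0, -0.13, 0, 0, 0], [0, 0, -0.13, 0, 0, 0], [0.176, -0.296, -0.13, 0, 0, 0], [0.176, -0.296, -0.13, 0, 0, 0], [0.176, -0.296, -0.13, 0, 0, 0], [0.176, -0.296, -0.13, 0, 0, 0]],
  ],
)

```text
time: 6.58
tool_pos: [0.4789, 0.0513, 0.0743]
tcp_rot: [3.084, 0.598, -0.001]
contact_force: [-0.9, -0.2, 1.0]
gripper_width: -0.0001
grip_force: 0.0
```

```bash
python3 - <<'E'
from h import *
a=viewer.read_camera("side")["color"][160:260,280:410]
cv2.imwrite("pics/c3.png",cv2.resize(a,(780,600),interpolation=2)); print(ctrl.state()["contact_force"],ctrl.state()["tool_pos"])
E
```

```text
[-0.50555473 -0.30827055  0.3645057 ] [0.47892547 0.05107196 0.07430361]
```

View pics/c3.png

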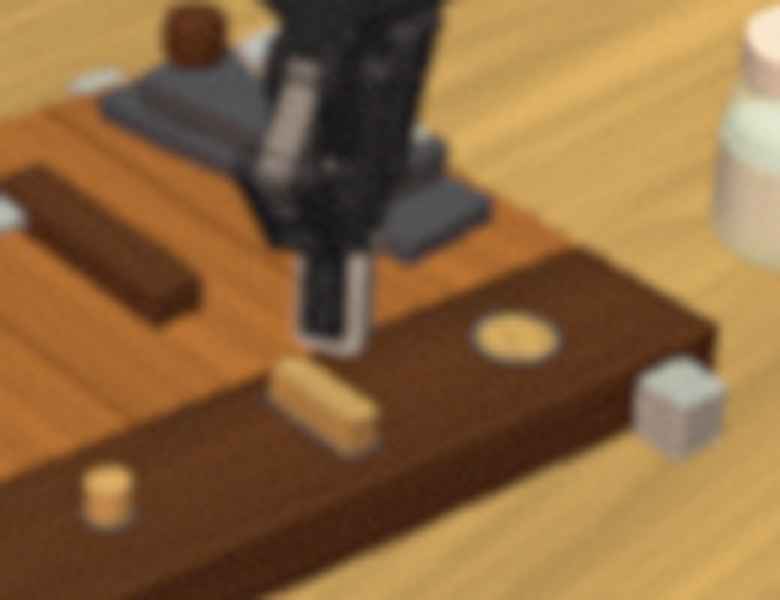

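The thick peg is flush (crop 517,338), and the tips are centred over the flat peg (crop 325,390). I'll tap it to the same height, then lift and move over the thin peg.

Request:
drive_tool(
  motion=[
    [[0, 0, 0.04, 0, 0, 0], [0, 0, 0.06, 0, 0, 0], [0, 0, 0.07, 0, 0, 0], [0, 0, 0.08, 0, 0, 0], [0, 0, 0.09, 0, 0, 0], [0, 0, 0.1, 0, 0, 0], [0, 0, 0.11, 0, 0, 0], [0, 0, 0.12, 0, 0, 0], [0, 0, 0.128, 0, 0, 0], [0, 0, 0.128, 0, 0, 0]],
  ],
)

```text
time: 7.88
tool_pos: [0.4794, 0.0518, 0.0424]
tcp_rot: [-3.084, -0.598, -0.0]
contact_force: [0.4, 0.1, -0.2]
gripper_width: 0.0
grip_force: 0.0
```

Request:
drive_tool(
  motion=[
    [[0, 0, 0, 0, 0, 0], [0, 0, 0, 0, 0, 0], [0, 0, -0.06, 0, 0, 0], [0, 0, -0.13, 0, 0, 0], [0, 0, -0.13, 0, 0, 0], [0.176, -0.292, -0.13, 0, 0, 0], [0.176, -0.292, -0.13, 0, 0, 0], [0.176, -0.292, -0.13, 0, 0, 0], [0.176, -0.292, -0.13, 0, 0, 0]],
  ],
)

```text
time: 9.0
tool_pos: [0.4923, 0.1354, 0.0747]
tcp_rot: [3.084, 0.598, -0.001]
contact_force: [-0.2, -0.2, 0.1]
gripper_width: 0.0
grip_force: 0.0
```

```bash
python3 - <<'E'
from h import *
a=viewer.read_camera("side")["color"][160:260,280:410]
cv2.imwrite("pics/c4.png",cv2.resize(a,(780,600),interpolation=2)); print(ctrl.state()["contact_force"],ctrl.state()["tool_pos"])
E
```

```text
[ 0.39961609 -1.01304552  0.2551259 ] [0.49236989 0.13513059 0.0748116 ]
```

View pics/c4.png

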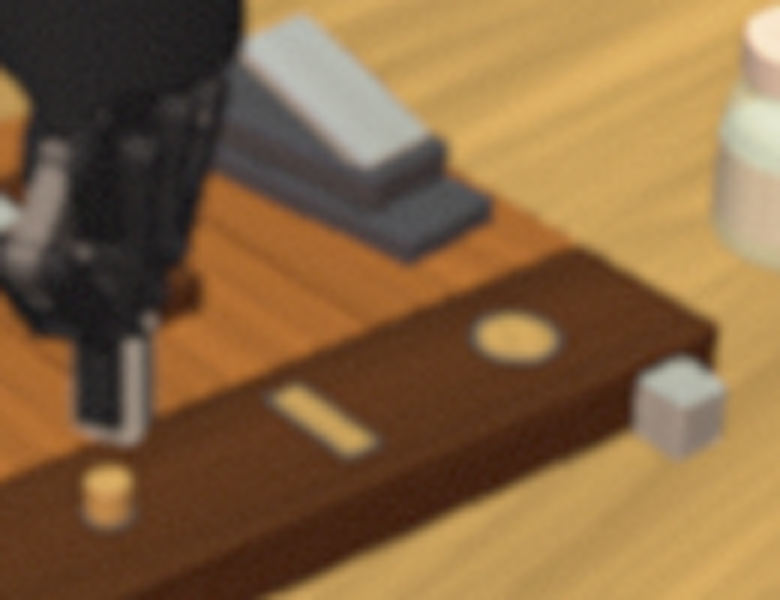

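The flat peg is flush (crop 322,422), and the tips are centred over the thin peg (crop 107,480).

Request:
drive_tool(
  motion=[
    [[0, 0, 0.04, 0, 0, 0], [0, 0, 0.06, 0, 0, 0], [0, 0, 0.07, 0, 0, 0], [0, 0, 0.08, 0, 0, 0], [0, 0, 0.09, 0, 0, 0], [0, 0, 0.1, 0, 0, 0], [0, 0, 0.11, 0, 0, 0], [0, 0, 0.12, 0, 0, 0], [0, 0, 0.13, 0, 0, 0], [0, 0, 0.13, 0, 0, 0]],
  ],
)

```text
time: 10.3
tool_pos: [0.493, 0.1359, 0.0425]
tcp_rot: [-3.084, -0.598, -0.0]
contact_force: [-0.3, -0.2, 1.5]
gripper_width: -0.0002
grip_force: 0.0
```

Request:
drive_tool(
  motion=[
    [[0, 0, 0, 0, 0, 0], [0, 0, 0, 0, 0, 0], [0, 0, -0.06, 0, 0, 0], [0, 0, -0.3, 0, 0, 0], [0, 0, -0.5, 0, 0, 0], [0, 0, -0.5, 0, 0, 0], [0, 0, -0.5, 0, 0, 0], [0, 0, -0.5, 0, 0, 0]],
  ],
)

```text
time: 11.3
tool_pos: [0.492, 0.1357, 0.1665]
tcp_rot: [3.084, 0.598, -0.004]
contact_force: [-0.4, -0.3, -0.3]
gripper_width: -0.0002
grip_force: 0.0
```

```bash
python3 - <<'E'
from h import *
a=viewer.read_camera("side")["color"][160:260,280:410]
cv2.imwrite("pics/c5.png",cv2.resize(a,(780,600),interpolation=2)); print(ctrl.state()["contact_force"],ctrl.state()["tool_pos"])
E
```

```text
[ 0.01148793  0.68634008 -0.345073  ] [0.49200304 0.13568468 0.16631821]
```

View pics/c5.png

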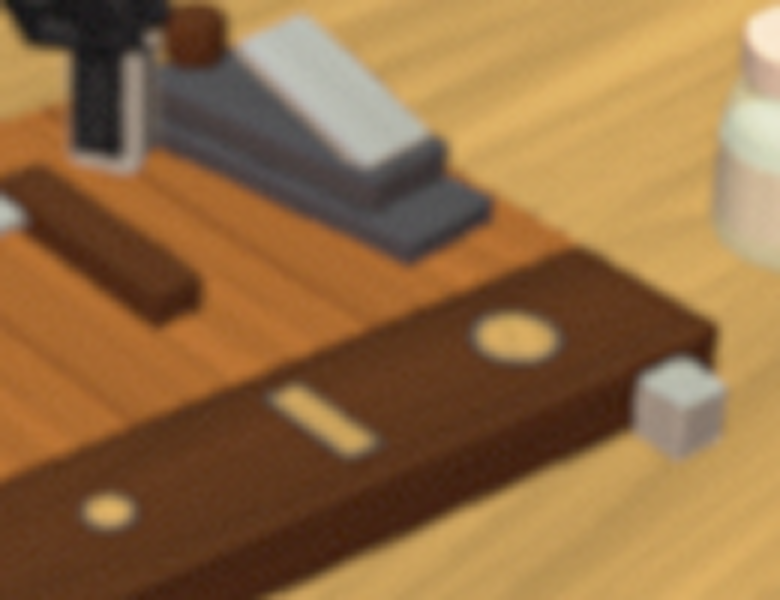

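All three pegs look flush: thin at (108,510), flat at (322,422) and thick at (517,338). The robot is clear of everything.

```bash
python3 -c "
from station import ticket
print(ticket.sign_off())"
```

```text
the job is handed in; nothing more can be done
None
```

The three pegs were tapped down in order (thick, flat, thin) and look flush in the last picture, with no reading above about 6 N; the plane, try square, mallet and jar were never touched, and the job is handed in, but no verdict came back.

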